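# Open the push-pull cap of a glue bottle locked in its bench holder

### The arm

A 7-joint arm with a two-finger parallel gripper is mounted at the origin on a cart in front of the work surface, level with it; the furniture and walls round the work are solid. World frame = base frame: x ahead of the robot, y to its left, z up, the work surface at z = 0. Lengths are in m, angles in degrees, forces in N, time in s.
With the tool pointing down it reaches from about 0.425 to 0.925 m from the base axis. Payload 6.8 kg.
Tool frame: the origin (TCP) lies midway between the tips of the shut fingers; the grasp point (between the pads) lies 19 mm behind it (grip_depth is the distance from the TCP to the grasp point, in m); z points along the fingers, y is the direction in which the jaws open and shut (so a half turn about z gives the same grasp; the last joint's range is limited). The gripper opens to 85 mm and grips with 20 to 120 N. Pads are 22 mm wide; open, the fingers measure 114 mm over their backs; the gripper's body (76 mm by 85 mm) begins 54 mm behind the grasp point. The pads swing forward as they close: fully open they stand 13 mm farther back than shut.
Start: joints at [-6.194, 27.33, 1.283, 89.118, -0.659, 63.558, -4.761], TCP at [0.675, 0, 0.208] pointing down, gripper open.
Joint ranges: [-169.35, 169.35], [-19.33, 120.38], [-80.79, 83.38], [13.8, 139.57], [-78.32, 258.32], [9.67, 109.79], [-169.56, 169.56]. Speed limits (degrees/s): [136.94, 136.94, 180, 180, 180, 180, 180].

### API

Orientations are given as [roll, pitch, yaw] about the fixed x, y, z axes, in that order (R = Rz(yaw) Ry(pitch) Rx(roll)).
In Python, from cell import get_obs, snapshot, close_job, grip_depth gives the robot as it stands. The module is installed in compiled form; this text tells all that it offers.
- The arm moves only by the tool play_rows, never from a script. Its arguments are lists of equal length, an entry for each row: "rotation": the turn, a rotation vector about the world's x, y, z in degrees, a list of three; "translation": the shift along the world's x, y, z in cm, a list of three; "hand": the finger opening in cm, from 0 to 8.54. In form: {"rotation": [[wx, wy, wz], ...], "translation": [[tx, ty, tz], ...], "hand": [hand, ...]}. A call has 1 to 10 rows; each row shifts and turns the commanded pose from where the row before left it; what a row does not reach is not made up. A row lasts 1/12 s, in which the tool goes at most 41.7 mm and 7.16 degrees, less where a joint would pass 70% of its speed; a pose out of reach is approached as far as the arm can. A call with a gripper value outside its range is refused whole. The fingers move at their own pace and stop on an object; the grip force is fixed at half the most. Time passes only in rows, so rows that do not move let the fingers close. It gives the time, the measured TCP pose, the force and the opening at its end, in the units of the state.
- get_obs(): the state, without advancing time (a new reading comes with each control period).
- snapshot(name): name is "scene" or "side" or "wrist"; returns a dict with "pixels" (420x560x3 uint8, red, green, blue), "z_map" (420x560 float32, m along the optical axis (not along the pixel's ray), 0 where there is no reading), "fx", "fy", "cx", "cy" (pixels), "k1" (the pictures are not rectified: a ray, as slopes to the right and down, at radius r is drawn at 1 + k1 r^2 times it, then the intrinsics apply), "eye" and "rotation" of the camera in the world. Camera axes: x right, y down, z forward; pixel columns grow to the right and rows downward; lengths in m; the calibration is good to about 2 mm. A picture is of the moment at which its call begins.
- close_job(): hands the job in, once; it reports no verdict.
The state is a dict: "time": time; "joints": joint angles; "dq": joint speeds; "tau": joint torques, N m; "position": TCP position; "orientation": TCP orientation; "force": force on the tool from outside, world axes, zero at the start; "torque": the same for the moment, N m; "width": finger opening in m.
Only numpy, scipy, OpenCV 4.12 (cv2) and the standard library are available. Lean on these libraries where they do the work, as an engineer would, in place of code of your own. Each camera call takes 0.05 s, during which the arm holds its last target.

### The job

Open the glue bottle that leans in the bench holder: push the holder's lever all the way down so that its fork locks the bottle, and with the bottle locked pull the cap out along the bottle until it snaps fully open. Then flick the lever all the way back up so the bottle is free to take, leaving it sitting in the holder; do not drag the bottle out or disturb the tape roll on the holder's shelf or the stamp beside it.

Things in the scene. Friction and masses are not known exactly. Their poses are not given: they have to be found in the camera images.
- holder: Grey bench holder screwed to the worktop (fixed). Origin on the worktop; x points from its open front to its rear, y to the left seen from the front, z up. Base plate 200 x 110 x 8 mm, x -70 to +130 mm. A steel trough carries the bottle, which leans 32 degrees from vertical towards -x (the front). Two cheeks at y +-41 mm, 166 mm high, carry the lever's hinge.
- shelf_edge (a point): Middle of the lower front edge of the holder's small shelf, at (-8, 0, 254) mm in the holder's frame, axes as the holder's. The shelf plate (7 mm thick, y +-50 mm, reaching back to x +122 mm) hangs over the cap: a tool held upright at the cap strikes it; a tool tilted to lie along the bottle's axis clears it.
- seat (a point): Point on the holder, at (60, 0, 35) mm in its frame, where the centre of the bottle's foot sits when the bottle is seated. Axes as the holder's.
- hinge (a point): Point on the lever's hinge axis, at (38, 0, 155.5) mm in the holder's frame; the axis runs along the holder's y. Axes as the holder's.
- lever (a joint): Lever angle in rad: 0 fully up (released), 1.2 fully down on its stop (locked). Stiff (0.8 N m, about 7.5 N at the bar); stays where left. Down, its steel fork lies 2 mm above the bottle's shoulder, either side of the neck, and holds the bottle against a pull of 15 to 20 N on the cap; more forces the lever up. Unlocked, pulling the cap lifts the bottle out.
- lever_bar (a point): Middle of the lever's black round hand bar, 16 mm thick, 62 mm long along the holder's y (parallel to the point's y), on an arm (y 72 mm) left of the holder. Swings at radius 110 mm about the hinge: in the holder's frame at (-50, 110, 221) mm up, (-72, 110, 160) half-way, (-55, 110, 97) down. Push it from above, or pinch it from above and carry it along the arc; it turns between the fingers.
- bottle: White glue bottle, loose, about 0.3 kg, leaning in the holder: body 60 mm in diameter, 110 mm long, flat shoulder, neck 26 mm in diameter, grey push-pull cap on top. Origin: centre of its foot; z along its axis towards the cap (32 degrees from vertical, leaning to the holder's front), y parallel to the holder's y.
- bottle_foot (a point): Centre of the bottle's foot, axes as the bottle's. It coincides with point seat when the bottle sits in the holder.
- cap (a joint): How far the cap is pulled out along the bottle's axis, in m: 0 shut, 0.018 fully open on a hard stop. Captive: it cannot come off. A snap holds it at either end: it takes about 11 N to start it, less as it moves; past the middle (9 mm) it snaps on to the open end by itself. Pulling on against the stop loads the lever's fork.
- cap_grip (a point): Point on the cap's axis, 21 mm above its lower edge (151 mm from the bottle's foot when shut), good to grasp; moves with the cap; z outwards along the bottle's axis, y parallel to the holder's y. The cap is a grey ribbed cylinder 30 mm in diameter, 36 mm long, with a rim 38 mm wide, 7 mm thick at its outer end. 12 mm of neck lie bare between shut cap and locked fork.
- tape_roll: Roll of beige tape, 94 mm across, 25 mm high, lying loose on the holder's shelf. Origin: centre of its underside.
- stamp: Rubber stamp with round black knob, 30 x 52 x 78 mm, standing just to the right of the holder. Origin: centre of its underside.

How it is judged (in metres and radians):
On the way, in this order (a step that is already met when the one before it is completed fails the run):
1. The lever is all the way down while the cap is still shut and the bottle sits in the holder (value of joint lever above 1.12 rad and value of joint cap below 0.006 m and distance between bottle_foot and seat below 0.012 m), for 0.1 s.
2. The cap is fully open with the lever still down (value of joint cap above 0.015 m and value of joint lever above 1 rad), for 0.1 s.
3. The lever is back up with the cap still open (value of joint lever below 0.15 rad and value of joint cap above 0.015 m), for 0.1 s.
At the end, for the whole second after the job is handed in: The cap is pulled out by more than 15 of its 18 mm, the lever is up to within 0.15 rad, the bottle's foot is within 12 mm of its seat, and the bottle is at rest (all of step 3 and distance between bottle_foot and seat below 0.012 m and linear speed of bottle below 0.02 m/s); the robot touches nothing.
It fails at once if The bottle is dragged more than 25 mm out of its seat (distance between bottle_foot and seat above 0.025 m).
It fails at once if The tape roll or the stamp is shifted by more than 30 mm (distance of any of tape_roll, stamp from where it was at the start of the episode above 0.03 m).
It also fails if it takes over 72 s, if anything falls off the work surface, if the arm or the gripper's body presses on something with over 40 N, if the wrist force passes 120 N, or if a joint passes its speed limit or range.

## Working session

There is one attempt and no reset: what is moved stays moved. The work goes in short steps, Python scripts to look and compute and a tool call to move; the robot and the scene stay as the last step left them, time stands still between calls to the robot, and variables do not carry over. Pictures are saved under pics/ and viewed, and the job is handed in when it is done.

Besides the shell and the picture viewer there is one more tool, called after ">>>" in YAML: its name, and indented under it one key for each argument. play_rows: Moves the arm, as the interface text tells. Its arguments: {"type":"object","properties":{"rotation":{"type":"array"},"translation":{"type":"array"},"hand":{"type":"array"}},"required":["rotation","translation","hand"]}

```bash
mkdir -p pics; ls; cat > h.py <<'E'
import numpy as np, cv2
from cell import get_obs, snapshot, close_job, grip_depth
def snap(n,f):
    s=snapshot(n); cv2.imwrite('pics/'+f,cv2.cvtColor(np.asarray(s["pixels"]),cv2.COLOR_RGB2BGR)); return s
def pts(s):
    z=np.asarray(s["z_map"]).astype(float);h,w=z.shape
    u,v=np.meshgrid(np.arange(w),np.arange(h))
    K=np.array([[s['fx'],0,s['cx']],[0,s['fy'],s['cy']],[0,0,1.]])
    xd=(u-s['cx'])/s['fx'];yd=(v-s['cy'])/s['fy'];x,y=xd.copy(),yd.copy()
    for _ in range(20):
        f=1+s['k1']*(x*x+y*y);x=xd/f;y=yd/f
    P=np.stack([x*z,y*z,z],-1)@np.asarray(s['rotation']).T+np.asarray(s['eye'])
    P[z==0]=np.nan
    return P
E
python3 - <<'E'
from h import *
print(grip_depth() if callable(grip_depth) else grip_depth)
print(get_obs())
for n in ("scene","side","wrist"):
    s=snap(n,n+'0.png'); print(n,s['eye'],s['rotation'],s['fx'],s['k1'])
    np.savez('/tmp/'+n+'0.npz',P=pts(s),rgb=s['pixels'])
E
```

```text
pics
0.0187
{'time': 0.0, 'joints': array([-6.1950534 , 27.37393987,  1.2789703 , 89.17947233, -0.65914768,
       63.55715448, -4.75876969]), 'dq': array([-0.12005958, -0.00823457,  0.03586474,  0.12624635, -0.04963499,
        0.0265726 ,  0.19141769]), 'tau': array([-5.45967814e-04, -5.96443820e+01,  1.60769675e+00, -2.81194621e+01,
        1.24063640e-02,  9.39900521e-03,  2.20753498e-05]), 'position': array([6.74360194e-01, 1.00351593e-05, 2.07338568e-01]), 'orientation': array([-1.79896990e+02,  6.94188565e-03,  9.00058996e+01]), 'force': array([ 0.12388272, -0.11315169,  0.84953091]), 'torque': array([-0.0011538 ,  0.02363614, -0.04990888]), 'width': 0.08517545458255857}
scene [0.42275566 0.47867338 0.80268154] [-137.42447109   -0.95816235 -155.65580665] 406.5105801456098 -0.04857338071108554Traceback (most recent call last):
  File "<stdin>", line 6, in <module>
  File "h.py", line 12, in pts
    P=np.stack([x*z,y*z,z],-1)@np.asarray(s['rotation']).T+np.asarray(s['eye'])
      ~~~~~~~~~~~~~~~~~~~~~~~~~~~~~~~~~~~~~~~~~~~~~~~~~~~~^~~~~~~~~~~~~~~~~~~~~
ValueError: operands could not be broadcast together with shapes (420,560) (3,)
```

```bash
sed -i "s/np.asarray(s\['rotation'\]).T/Rot.from_euler('xyz',s['rotation'],degrees=True).as_matrix().T/; 1a from scipy.spatial.transform import Rotation as Rot" h.py
python3 - <<'E'
from h import *
for n in ("scene","side","wrist"):
    s=snap(n,n+'0.png'); print(n,s['eye'],s['rotation'],s['fx'],s['k1'])
    np.savez('/tmp/'+n+'0.npz',P=pts(s),rgb=s['pixels'])
E
```

```text
scene [0.42275566 0.47867338 0.80268154] [-137.42447109   -0.95816235 -155.65580665] 406.5105801456098 -0.04857338071108554
side [ 0.11686028 -0.51816747  0.78362847] [-130.90070625   -0.27204779  -50.75924274] 518.7024499641999 -0.035214699769665264
wrist [0.67470998 0.07638057 0.37413649] [ 1.62634885e+02  5.97819496e-02 -8.05555432e-02] 339.8363341543718 -0.08140533529746717
```

View pics/scene0.png

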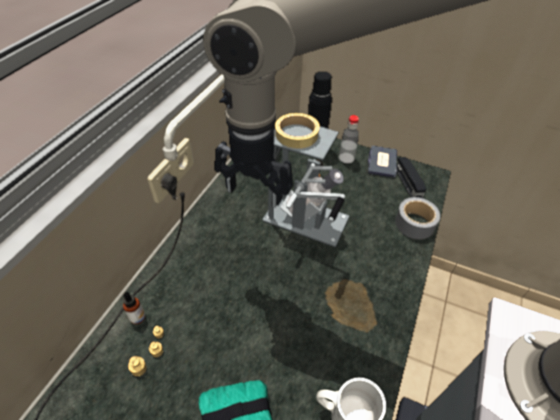

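View pics/side0.png

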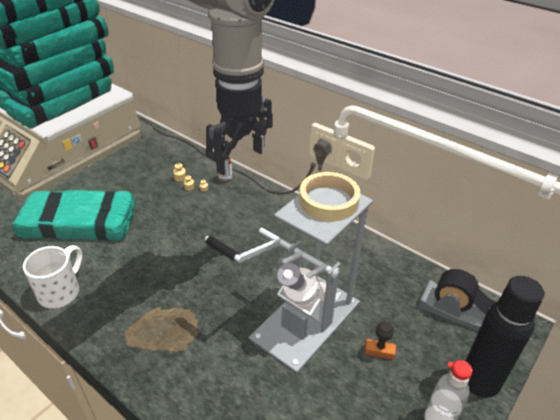

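View pics/wrist0.png

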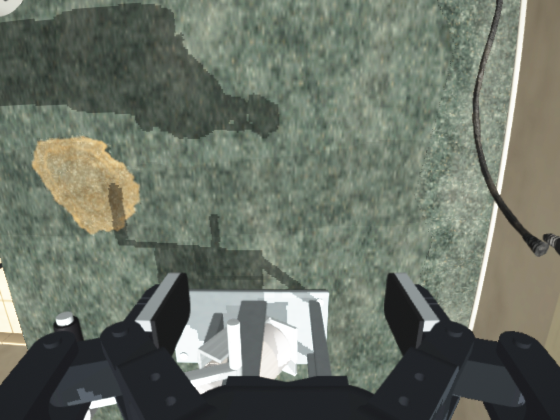

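The side view shows the holder, with its base front corner near (253,338), shelf plate with tape at (325,205), cap at (290,275) and black bar at (222,247). The wrist view shows the base plate at (190-328, 290+). I'll measure these from depth.

```bash
python3 - <<'E'
from h import *
d=np.load('/tmp/side0.npz');P=d['P'];rgb=d['rgb'].astype(int)
for u,v,t in [(255,338,'basecorner'),(295,372,'baseR?'),(356,303,'rear'),(222,247,'bar'),(210,240,'bar L end'),(235,254,'bar inner'),(290,275,'cap'),(280,212,'shelf corner'),(325,235,'shelf edge'),(370,206,'shelf'),(385,330,'knob'),(340,215,'tape in'),(300,315,'trough'),(260,243,'arm')]:
    w=P[v-1:v+2,u-1:u+2].reshape(-1,3);print(t,np.round(np.nanmedian(w,0),4))
hsv=cv2.cvtColor(d['rgb'],cv2.COLOR_RGB2HSV)
# base plate top: z 5-11mm, region
m=(np.abs(P[...,2]-0.008)<0.004)
m[:240]=0;m[:,:240]=0;m[:,370:]=0
m=m&(hsv[...,1]<40)&(hsv[...,2]>100)
m=cv2.morphologyEx(m.astype(np.uint8),cv2.MORPH_OPEN,np.ones((3,3)))
q=P[m>0][:,:2].astype(np.float32);print(len(q),cv2.minAreaRect(q*1000))
m=(P[...,2]>0.245)&(P[...,2]<0.275)&(hsv[...,1]<60)
m[:180]=0;m[:,:260]=0;m[:,380:]=0
q=P[m].astype(np.float32);print(len(q),cv2.minAreaRect(q[:,:2]*1000),np.median(q[:,2]))
print(cv2.boxPoints(cv2.minAreaRect(q[:,:2]*1000)))
w=np.load('/tmp/wrist0.npz');P=w['P']
for u,v in [(190,291),(328,291),(180,360),(330,370)]: print(np.nanmedian(P[v-1:v+4,u-2:u+3].reshape(-1,3),0))
E
python3 -c "
import cv2
a=cv2.imread('pics/side0.png')[170:390,190:430];cv2.imwrite('pics/side0c.png',cv2.resize(a,None,fx=2.7,fy=2.7,interpolation=2))"
```

```text
basecorner [ 0.53   -0.1525  0.0069]
baseR? [ 5.234e-01 -2.473e-01  3.000e-04]
rear [ 0.7145 -0.2492  0.0067]
bar [ 0.5265 -0.0889  0.1991]
bar L end [ 0.5262 -0.0627  0.1986]
bar inner [ 0.5287 -0.1164  0.199 ]
cap [ 0.5611 -0.2006  0.1812]
shelf corner [ 0.5969 -0.1509  0.2596]
shelf edge [ 0.5977 -0.2341  0.2606]
shelf [ 0.9204 -0.149   0.0585]
knob [ 0.6431 -0.3406  0.0752]
tape in [ 0.639  -0.2319  0.2706]
trough [ 0.5838 -0.2094  0.0662]
arm [ 0.7278  0.0021 -0.0008]
2640 ((624.0147094726562, -196.2675018310547), (110.965576171875, 200.74124145507812), 89.55583953857422)
2306 ((651.7230834960938, -196.02700805664062), (100.80136108398438, 132.8071746826172), 89.24346923828125) 0.25969124
[[ 584.6598  -245.54652]
 [ 717.45544 -247.30006]
 [ 718.7864  -146.50749]
 [ 585.9907  -144.75395]]
[ 0.555946   -0.13918318  0.00893613]
[ 0.72453433 -0.14122236  0.0029754 ]
[ 0.52919244 -0.24687458  0.00822968]
[ 0.71315478 -0.15071607  0.12659952]
```

View pics/side0c.png

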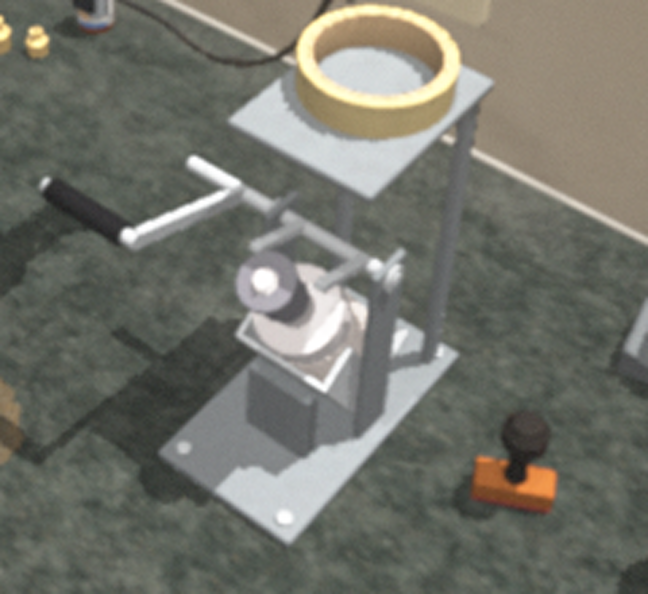

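The bar sits about 16° below fully up. I'll pin down the bar, the tape and the stamp.

```bash
python3 - <<'E'
from h import *
d=np.load('/tmp/side0.npz');P=d['P'];rgb=d['rgb'];hsv=cv2.cvtColor(rgb,cv2.COLOR_RGB2HSV)
m=(rgb.max(-1)<60)&(P[...,2]>0.17)&(P[...,2]<0.23)&(P[...,0]<0.56); m[:230]=0;m[:,:200]=0;m[270:]=0;m[:,250:]=0
q=P[m];print('bar',len(q),np.median(q,0),q.min(0),q.max(0))
eye=np.array([0.11686028,-0.51816747,0.78362847])
c=np.median(q,0);r=c-eye;r[1]=0;r/=np.linalg.norm(r);print('bar centre',c+r*0.007)
H=np.array([0.5945,-0.1957,0]);y=np.radians(-0.6);R=np.array([[np.cos(y),-np.sin(y),0],[np.sin(y),np.cos(y),0],[0,0,1]])
for n,p in dict(hinge=(38,0,155.5),up=(-50,110,221),half=(-72,110,160),down=(-55,110,97),cap=(-20,0,163),capend=(60-166*.5299,0,35+166*.848),shelf=(-8,0,254)).items(): print(n,np.round(H+R@np.array(p)/1000,4))
b=c+r*0.007; hg=H+R@np.array([.038,.110,.1555]); v=b-hg; print('radius',np.hypot(v[0],v[2]),'elev',np.degrees(np.arctan2(v[2],-v[0])))
m=(hsv[...,1]>70)&(hsv[...,0]>15)&(hsv[...,0]<30)&(P[...,2]>0.275);m[:150]=0;m[:,:280]=0;m[240:]=0;m[:,380:]=0
q=P[m];t=q[q[:,2]>0.282];print('tape',np.median(t,0),cv2.minEnclosingCircle((t[:,:2]*1000).astype(np.float32)),t[:,2].max())
E
```

```text
bar 265 [ 0.52462164 -0.08679204  0.19785005] [ 0.52075317 -0.11603069  0.1865634 ] [ 0.53380544 -0.05719071  0.20220158]
bar centre [ 0.52862084 -0.08679204  0.19210492]
hinge [ 0.6325 -0.1961  0.1555]
up [ 0.5457 -0.0852  0.221 ]
half [ 0.5237 -0.085   0.16  ]
down [ 0.5407 -0.0851  0.097 ]
cap [ 0.5745 -0.1955  0.163 ]
capend [ 0.5665 -0.1954  0.1758]
shelf [ 0.5865 -0.1956  0.254 ]
radius 0.11122502555231395 elev 19.214575116332988
tape [ 0.67600677 -0.18894099  0.28359996] ((664.7361450195312, -193.7987518310547), 47.87508773803711) 0.2867288311711545
```

>>> play_rows:
  rotation:
    - [0,0,0]
    - [0,0,0]
    - [0,0,0]
    - [0,0,0]
    - [0,0,0]
    - [0,0,0]
    - [0,0,0]
    - [0,0,0]
  translation:
    - [0,0,2]
    - [0,0,2]
    - [-2.9,-1.75,0]
    - [-2.9,-1.75,0]
    - [-2.9,-1.75,0]
    - [-2.9,-1.75,0]
    - [-2.9,-1.7,0]
    - [0,0,0]
  hand: [6,6,6,6,6,6,6,6]

```text
time: 0.87
position: [0.5245, -0.0918, 0.2481]
orientation: [-179.8, 0.1, 89.6]
force: [0.4, -0.3, -0.2]
width: 0.06
```

```bash
python3 - <<'E'
from h import *
print(get_obs())
s=snap('side','side1.png')
E
```

```text
{'time': 0.8667, 'joints': array([  0.61848049,  11.77459396,   2.94251482, 105.94858401,
        -0.55019345,  62.48984345,   3.37667876]), 'dq': array([-1.6393253 ,  3.28411915, -2.48220408, -5.50354492, -0.92663643,
       -1.28316997, -2.60110711]), 'tau': array([ -1.29906781, -43.27751756,  -0.65165414, -27.81919599,
        -0.27131575,  -0.17554492,   0.44283508]), 'position': array([ 0.52446407, -0.09182245,  0.24809457]), 'orientation': array([-1.79797342e+02,  1.01335835e-01,  8.96216608e+01]), 'force': array([ 0.39168411, -0.3100319 , -0.24696165]), 'torque': array([-0.01973961,  0.05410959,  0.02096266]), 'width': 0.059971458808546985}
```

View pics/side1.png

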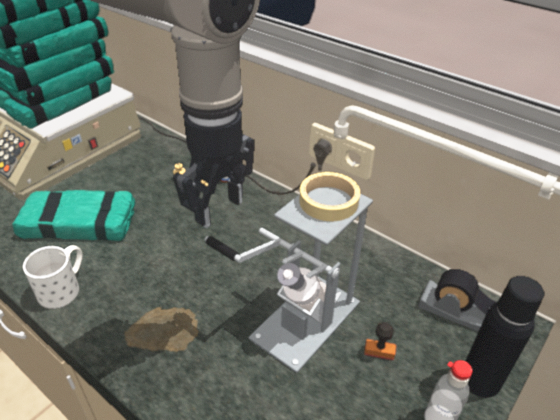

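The gripper hangs over the bar at (222,247), with the fingers spread to either side of it in x. Next: descend and pinch.

>>> play_rows:
  rotation:
    - [0,0,0]
    - [0,0,0]
    - [0,0,0]
    - [0,0,0]
    - [0,0,0]
    - [0,0,0]
    - [0,0,0]
    - [0,0,0]
    - [0,0,0]
  translation:
    - [0,0,0]
    - [0,0,0]
    - [0,0,-2.5]
    - [0,0,-2.5]
    - [0,0,-2.4]
    - [0,0,0]
    - [0,0,0]
    - [0,0,0]
    - [0,0,0]
  hand: [6,6,6,6,6,6,6,0.5,0.5]

```text
time: 1.67
position: [0.5316, -0.0868, 0.1759]
orientation: [179.8, 0.0, 90.0]
force: [-0.3, 0.2, 1.3]
width: 0.0367
```

>>> play_rows:
  rotation:
    - [0,0,0]
    - [0,0,0]
    - [0,0,0]
    - [0,0,0]
    - [0,0,0]
  translation:
    - [0,0,0]
    - [0,0,0]
    - [0,0,0]
    - [0,0,0]
    - [0,0,0]
  hand: [0.5,0.5,0.5,0.5,0.5]

```text
time: 2.08
position: [0.5305, -0.0871, 0.1757]
orientation: [179.9, -0.0, 90.0]
force: [-2.2, 0.1, 6.1]
width: 0.005
```

```bash
python3 - <<'E'
from h import *
o=get_obs();print(o['position'],o['width'],o['force'])
s=snap('side','side2.png');a=cv2.imread('pics/side2.png')[150:390,150:430];cv2.imwrite('pics/side2c.png',cv2.resize(a,None,fx=2.3,fy=2.3))
E
```

```text
[ 0.53048256 -0.08710403  0.17566451] 0.0049545004299118975 [-2.23800093  0.08368775  6.14454856]
```

View pics/side2c.png

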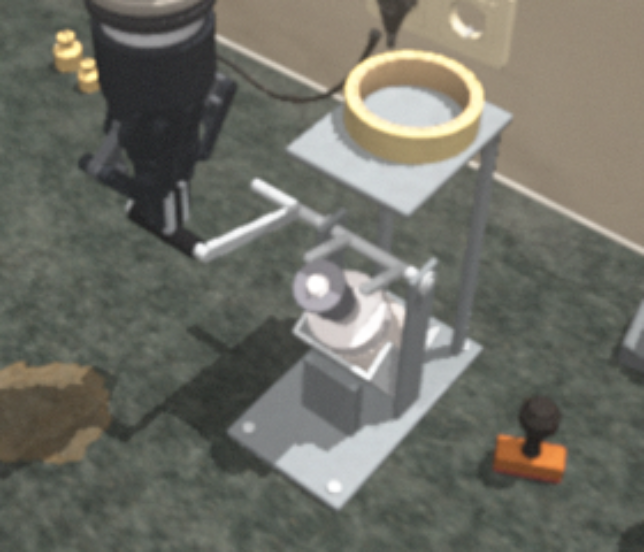

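The fingers closed to 5 mm above the bar, at about (165,225) in the crop, and pushed it down slightly, so it is not pinched. The shut fingers are on its top, so I push down along the arc.

>>> play_rows:
  rotation:
    - [0,0,0]
    - [0,0,0]
    - [0,0,0]
    - [0,0,0]
    - [0,0,0]
    - [0,0,0]
    - [0,0,0]
  translation:
    - [-0.6,0,-1]
    - [-0.1,0,-1]
    - [0.2,0,-1]
    - [0.4,0,-1]
    - [0.5,0,-1]
    - [0.6,0,-1]
    - [0,0,0]
  hand: [0,0,0,0,0,0,0]

```text
time: 2.72
position: [0.5414, -0.0872, 0.114]
orientation: [179.9, 0.0, 90.0]
force: [1.2, 0.1, -0.1]
width: 0.0
```

```bash
python3 - <<'E'
from h import *
o=get_obs();print(o['position'],o['width'],o['force'])
s=snap('side','side3.png');a=cv2.imread('pics/side3.png')[150:390,150:430];cv2.imwrite('pics/side3c.png',cv2.resize(a,None,fx=2.3,fy=2.3))
E
```

```text
[ 0.5414056  -0.08715246  0.11396912] 4.2430545224921294e-05 [ 1.17794731  0.07612095 -0.05224867]
```

View pics/side3c.png

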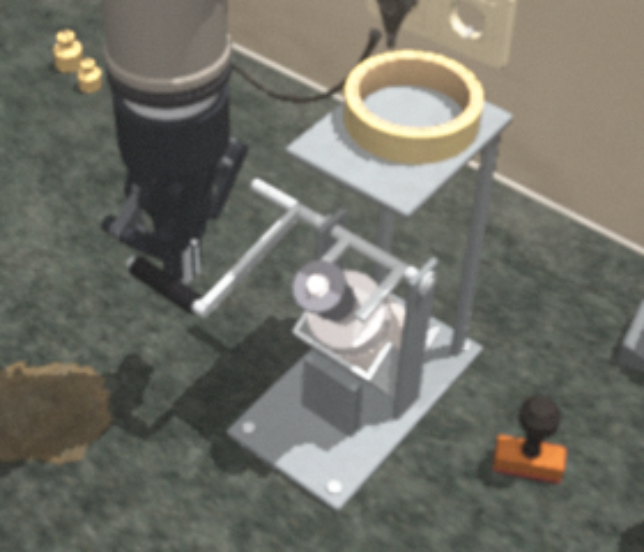

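```bash
cat >> h.py <<'E'
def bar(s,box,zr):
    P=pts(s);rgb=np.asarray(s['pixels'])
    m=(rgb.max(-1)<60)&(P[...,2]>zr[0])&(P[...,2]<zr[1])
    k=np.zeros(m.shape,bool);k[box[0]:box[1],box[2]:box[3]]=1;m&=k
    q=P[m];q=q[(q[:,1]<-0.05)&(q[:,1]>-0.12)];c=np.median(q,0);r=c-np.asarray(s['eye']);r[1]=0;r/=np.linalg.norm(r)
    b=c+r*0.007;v=b-[.6325+.0012,0,.1555]
    return len(q),b,np.hypot(v[0],v[2]),np.radians(36.7)-np.arctan2(v[2],-v[0])
E
python3 - <<'E'
from h import *
s=snapshot('side');P=pts(s)
for u,v in [(212,268),(218,271),(225,277),(232,281)]: print(P[v,u],s['pixels'][v,u])
print(bar(s,(262,290,206,238),(.06,.2)))
E
```

```text
[ 0.51902866 -0.06940017  0.14250501] [36 36 33]
[ 0.52082576 -0.08149428  0.1419821 ] [40 40 40]
[ 0.51835821 -0.09972404  0.14213885] [46 48 48]
[ 0.52103783 -0.11271577  0.13926991] [50 48 51]
(328, array([ 0.5253072 , -0.08899175,  0.13637732]), np.float64(0.11006669232302657), np.float64(0.8151591931907396))
```

Image and depth put the bar at (0.525, -0.089, 0.136), so the lever is at about 0.82 rad. My x ran ahead of the arc and the fingers slid behind the bar. I'll lift, go over it again and finish the push.

>>> play_rows:
  rotation:
    - [0,0,0]
    - [0,0,0]
    - [0,0,0]
    - [0,0,0]
    - [0,0,0]
    - [0,0,0]
    - [0,0,0]
    - [0,0,0]
  translation:
    - [0,0,2]
    - [0,0,2]
    - [0,0,1]
    - [-0.8,0,0]
    - [-0.8,0,0]
    - [0,0,-0.7]
    - [0,0,-0.8]
    - [0,0,0]
  hand: [0,0,0,0,0,0,0,0]

```text
time: 3.48
position: [0.522, -0.0868, 0.1466]
orientation: [-179.7, -0.0, 90.0]
force: [-0.4, -0.1, 0.7]
width: -0.0002
```

>>> play_rows:
  rotation:
    - [0,0,0]
    - [0,0,0]
    - [0,0,0]
    - [0,0,0]
    - [0,0,0]
    - [0,0,0]
  translation:
    - [0,0,-0.6]
    - [0.1,0,-0.6]
    - [0.2,0,-0.6]
    - [0.2,0,-0.6]
    - [0,0,0]
    - [0,0,0]
  hand: [0,0,0,0,0,0]

```text
time: 3.98
position: [0.5289, -0.087, 0.1247]
orientation: [-179.9, -0.0, 90.0]
force: [0.1, -0.5, -0.3]
width: 0.0001
```

```bash
python3 - <<'E'
from h import *
o=get_obs();print(o['position'],o['width'],o['force'])
s=snap('side','side4.png');a=cv2.imread('pics/side4.png')[150:390,150:430];cv2.imwrite('pics/side4c.png',cv2.resize(a,None,fx=2.3,fy=2.3))
print(bar(s,(265,305,200,240),(.06,.2)))
E
```

```text
[ 0.5289233  -0.08695027  0.12473708] 0.000137883496846882 [ 0.0570263  -0.45943447 -0.34821868]
(252, array([ 0.52237117, -0.09102672,  0.13580414]), np.float64(0.11305766930594179), np.float64(0.8156400716463388))
```

View pics/side4c.png

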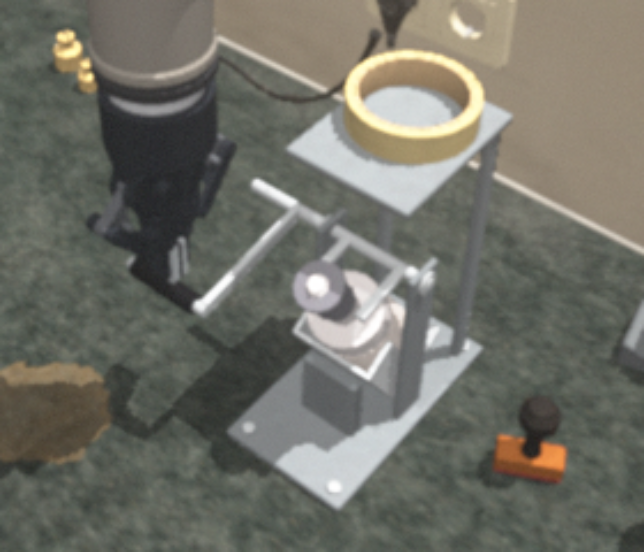

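The picture seems to show the bar beside or just under the tips near crop (165,283), yet there's no force. I'll check with the wrist and scene cameras.

```bash
python3 - <<'E'
from h import *
s=snap('scene','scene4.png');a=cv2.imread('pics/scene4.png')[100:300,200:400];cv2.imwrite('pics/scene4c.png',cv2.resize(a,None,fx=3,fy=3))
s=snap('wrist','wrist4.png');P=pts(s)
E
```

```text
(no output)
```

View pics/scene4c.png

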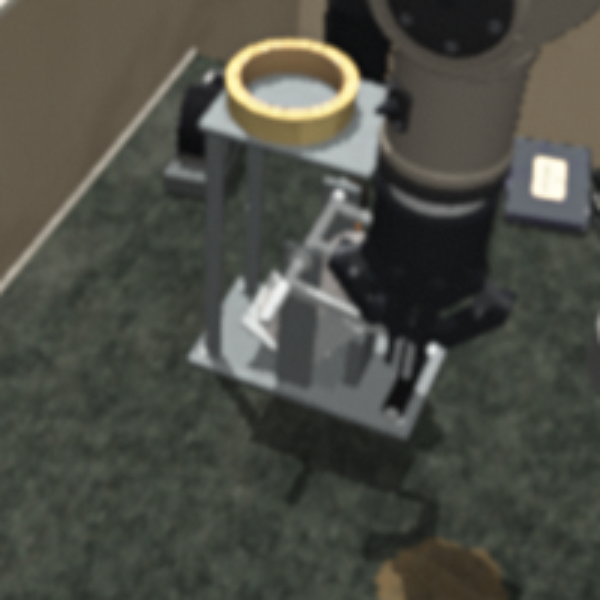

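View pics/wrist4.png

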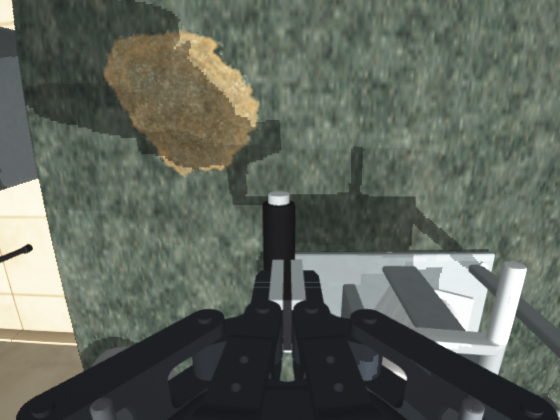

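The wrist view shows the bar at (279,225) right under the shut fingers, in line in x.

```bash
python3 - <<'E'
from h import *
s=snapshot('wrist');P=pts(s)
for u,v in [(279,197),(279,215),(268,225),(279,225),(290,225),(279,240)]: print(u,v,P[v,u])
s=snapshot('side');P=pts(s)
for v,u in [(262,208),(264,210),(266,212),(268,214),(270,218),(272,222),(280,232),(283,238)]: print(u,v,P[v,u])
E
```

```text
279 197 [ 0.52563224 -0.04999681  0.14228505]
279 215 [ 0.52562873 -0.05769411  0.1451338 ]
268 225 [ 0.52055947 -0.06240202  0.14541226]
279 225 [ 0.52560833 -0.06221244  0.14597174]
290 225 [ 0.53063684 -0.06269898  0.1446172 ]
279 240 [ 0.52552957 -0.06982722  0.14532602]
208 262 [ 0.52751555 -0.05131202  0.13805998]
210 264 [ 0.52298634 -0.06097668  0.1433226 ]
212 266 [ 0.52220892 -0.06634886  0.14269781]
214 268 [ 0.52119307 -0.07195705  0.14246162]
218 270 [ 0.52133473 -0.08116094  0.14377531]
222 272 [ 0.52389788 -0.08769253  0.14124802]
232 280 [ 0.5215078  -0.11239302  0.14108873]
238 283 [ 0.52298    -0.12428768  0.14100991]
```

```bash
python3 - <<'E'
from h import *
s=snapshot('wrist');P=pts(s)
for v in range(245,385,10):
  print(v,[np.round(P[v,u],3).tolist() for u in (265,279,287,296,310)])
a=cv2.imread('pics/wrist4.png')[200:400,180:400];cv2.imwrite('pics/wrist4c.png',cv2.resize(a,None,fx=3,fy=3))
a=cv2.imread('pics/side4.png')[220:310,170:290];cv2.imwrite('pics/side4d.png',cv2.resize(a,None,fx=6,fy=6))
E
```

```text
245 [[0.519, -0.073, 0.143], [0.525, -0.072, 0.146], [0.529, -0.072, 0.145], [0.538, -0.133, 0.001], [0.551, -0.133, 0.001]]
255 [[0.519, -0.079, 0.142], [0.525, -0.077, 0.146], [0.529, -0.078, 0.144], [0.538, -0.14, 0.008], [0.55, -0.14, 0.009]]
265 [[0.518, -0.084, 0.142], [0.526, -0.076, 0.159], [0.529, -0.076, 0.159], [0.533, -0.076, 0.16], [0.55, -0.149, 0.01]]
275 [[0.52, -0.079, 0.162], [0.526, -0.076, 0.168], [0.529, -0.076, 0.168], [0.533, -0.076, 0.168], [0.539, -0.08, 0.161]]
285 [[0.52, -0.079, 0.17], [0.526, -0.076, 0.177], [0.529, -0.076, 0.177], [0.533, -0.076, 0.177], [0.539, -0.08, 0.169]]
295 [[0.521, -0.08, 0.177], [0.526, -0.076, 0.184], [0.529, -0.076, 0.184], [0.532, -0.076, 0.183], [0.538, -0.081, 0.176]]
305 [[0.522, -0.073, 0.195], [0.526, -0.078, 0.188], [0.529, -0.078, 0.187], [0.532, -0.075, 0.191], [0.537, -0.074, 0.194]]
315 [[0.522, -0.075, 0.198], [0.527, -0.074, 0.198], [0.529, -0.082, 0.187], [0.532, -0.074, 0.199], [0.537, -0.075, 0.198]]
325 [[0.522, -0.075, 0.203], [0.527, -0.078, 0.199], [0.529, -0.087, 0.187], [0.532, -0.075, 0.203], [0.536, -0.074, 0.204]]
335 [[0.523, -0.075, 0.208], [0.526, -0.083, 0.197], [0.529, -0.09, 0.188], [0.532, -0.077, 0.205], [0.536, -0.074, 0.209]]
345 [[0.523, -0.07, 0.218], [0.526, -0.087, 0.197], [0.529, -0.095, 0.188], [0.532, -0.087, 0.198], [0.535, -0.069, 0.22]]
355 [[0.524, -0.07, 0.223], [0.526, -0.092, 0.197], [0.529, -0.258, 0.001], [0.532, -0.091, 0.197], [0.535, -0.069, 0.223]]
365 [[0.524, -0.07, 0.226], [0.526, -0.095, 0.198], [0.529, -0.273, -0.0], [0.532, -0.094, 0.199], [0.535, -0.07, 0.226]]
375 [[0.524, -0.069, 0.23], [0.526, -0.097, 0.201], [0.529, -0.286, 0.001], [0.532, -0.094, 0.204], [0.534, -0.069, 0.23]]
```

View pics/wrist4c.png

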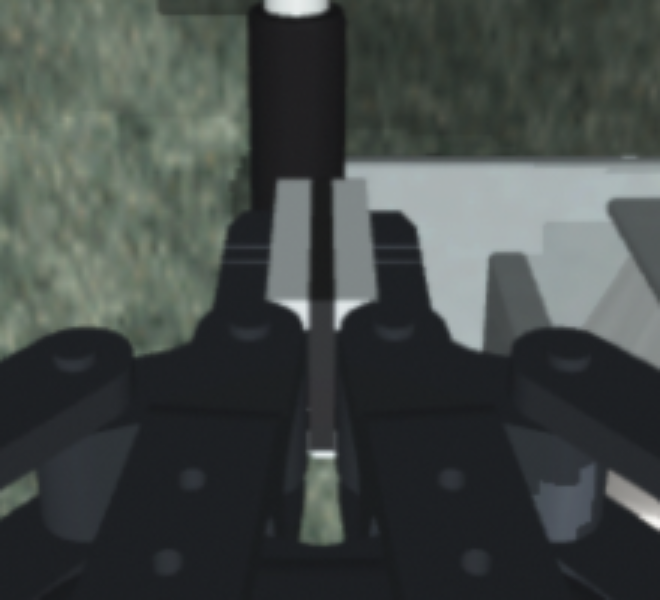

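View pics/side4d.png

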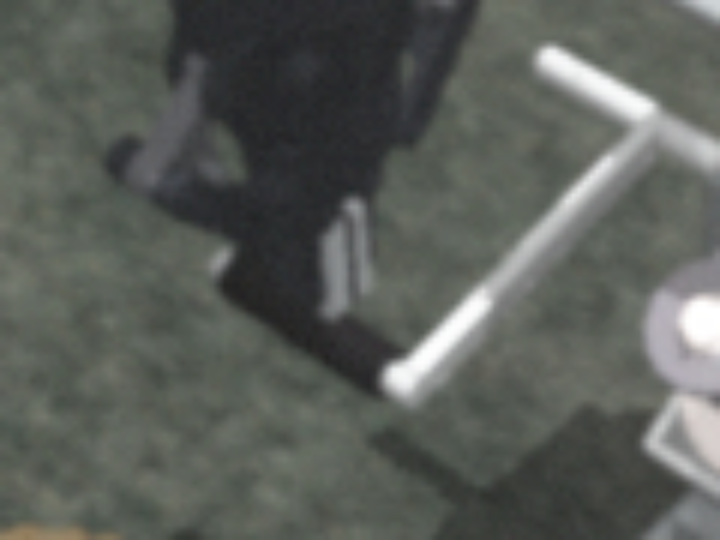

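```bash
python3 - <<'E'
from h import *
s=snapshot('side');P=pts(s)
for v in range(250,282,2): print(v,[np.round(P[v,u],3).tolist() for u in (222,225,227,229)], s['pixels'][v,226])
d=np.load('/tmp/wrist0.npz');P=d['P']
for u,v in [(175,285),(170,300),(400,285),(410,300),(405,277)]: print(u,v,P[v,u])
print(get_obs()['position'],get_obs()['orientation'])
E
```

```text
250 [[0.514, -0.102, 0.209], [0.524, -0.099, 0.2], [0.53, -0.097, 0.194], [0.531, -0.1, 0.196]] [37 40 42]
252 [[0.516, -0.099, 0.202], [0.523, -0.1, 0.197], [0.526, -0.101, 0.196], [0.531, -0.1, 0.191]] [49 48 48]
254 [[0.515, -0.101, 0.2], [0.521, -0.101, 0.196], [0.526, -0.1, 0.19], [0.532, -0.099, 0.185]] [53 55 55]
256 [[0.515, -0.1, 0.194], [0.522, -0.1, 0.189], [0.527, -0.099, 0.184], [0.53, -0.1, 0.183]] [86 86 87]
258 [[0.519, -0.096, 0.184], [0.522, -0.1, 0.184], [0.527, -0.099, 0.18], [0.531, -0.099, 0.176]] [129 134 134]
260 [[0.52, -0.094, 0.177], [0.521, -0.1, 0.18], [0.528, -0.098, 0.174], [0.531, -0.099, 0.172]] [139 142 144]
262 [[0.519, -0.094, 0.173], [0.522, -0.098, 0.174], [0.526, -0.099, 0.171], [0.53, -0.1, 0.168]] [138 141 143]
264 [[0.518, -0.096, 0.171], [0.523, -0.097, 0.168], [0.527, -0.098, 0.165], [0.53, -0.1, 0.164]] [141 143 144]
266 [[0.517, -0.096, 0.167], [0.523, -0.097, 0.163], [0.525, -0.1, 0.163], [0.531, -0.098, 0.157]] [138 142 142]
268 [[0.517, -0.096, 0.162], [0.522, -0.097, 0.159], [0.526, -0.098, 0.157], [0.53, -0.098, 0.153]] [139 141 142]
[... 268 characters left out ...]
96, 0.144], [0.524, -0.099, 0.144], [0.526, -0.101, 0.144]] [56 55 55]
276 [[0.519, -0.092, 0.139], [0.52, -0.098, 0.141], [0.522, -0.101, 0.142], [0.523, -0.104, 0.144]] [50 48 49]
278 [[0.516, -0.095, 0.138], [0.518, -0.1, 0.14], [0.518, -0.104, 0.143], [0.52, -0.107, 0.143]] [49 47 48]
280 [[0.599, -0.007, -0.002], [0.517, -0.1, 0.136], [0.518, -0.104, 0.138], [0.518, -0.109, 0.142]] [40 39 39]
175 285 [0.63134091 0.01117519 0.25893228]
170 300 [0.63191712 0.00967097 0.26726468]
400 285 [0.71810949 0.01116513 0.25905208]
410 300 [0.71821091 0.01138063 0.27017248]
405 277 [0.72173905 0.01177138 0.25378634]
[ 0.52915494 -0.08701447  0.12559444] [1.79968416e+02 3.02864250e-04 8.99970900e+01]
```

Both cameras put the shut fingertips at z≈0.152, while the reported TCP is 0.125. So the tips end about 27 mm short of the reported TCP, and I'd never been low enough. Bar top is at 0.146. Corrected push along the arc:

>>> play_rows:
  rotation:
    - [0,0,0]
    - [0,0,0]
    - [0,0,0]
    - [0,0,0]
    - [0,0,0]
    - [0,0,0]
    - [0,0,0]
    - [0,0,0]
    - [0,0,0]
    - [0,0,0]
  translation:
    - [-0.4,0,-0.65]
    - [0.15,0,-0.65]
    - [0.15,0,-0.65]
    - [0.22,0,-0.65]
    - [0.25,0,-0.65]
    - [0.25,0,-0.5]
    - [0.25,0,-0.5]
    - [0.3,0,-0.5]
    - [0,0,0]
    - [0,0,0]
  hand: [0,0,0,0,0,0,0,0,0,0]

```text
time: 5.17
position: [0.5394, -0.0871, 0.0812]
orientation: [-179.9, -0.0, 90.0]
force: [-15.8, 2.8, 43.6]
width: 0.0001
```

```bash
python3 - <<'E'
from h import *
o=get_obs();print(o['position'],o['width'],o['force'])
s=snap('side','side5.png');a=cv2.imread('pics/side5.png')[150:390,150:430];cv2.imwrite('pics/side5c.png',cv2.resize(a,None,fx=2.3,fy=2.3))
s=snap('wrist','wrist5.png');P=pts(s)
for v in (200,215,225,235,245): print([np.round(P[v,u],4).tolist() for u in (270,279,287)])
E
```

```text
[ 0.53939291 -0.0871089   0.08123922] 7.147642585942064e-05 [-15.84867599   2.77573966  43.58811177]
[[0.5265, -0.0779, 0.0005], [0.5359, -0.0509, 0.1003], [0.5395, -0.0502, 0.1028]]
[[0.5263, -0.0899, 0.0002], [0.5359, -0.0568, 0.104], [0.5395, -0.0563, 0.1054]]
[[0.5262, -0.0977, 0.0011], [0.5359, -0.0615, 0.104], [0.5395, -0.061, 0.1052]]
[[0.526, -0.1061, 0.0006], [0.5358, -0.0662, 0.1042], [0.5395, -0.0657, 0.1056]]
[[0.5259, -0.1142, 0.0014], [0.5358, -0.0704, 0.1058], [0.5394, -0.0709, 0.1047]]
```

View pics/side5c.png

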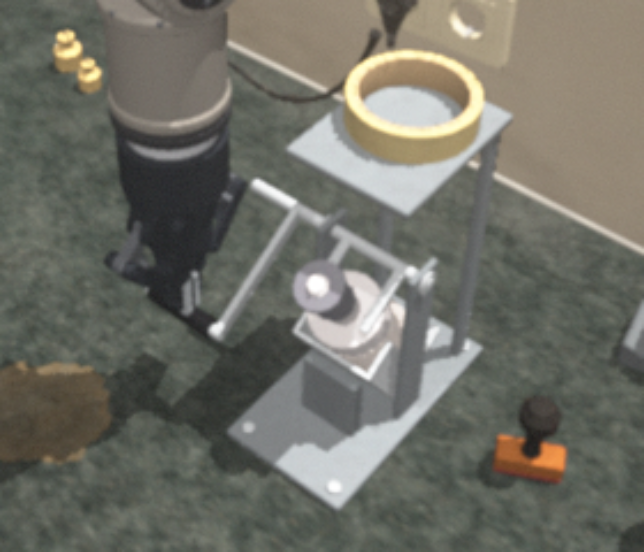

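View pics/wrist5.png

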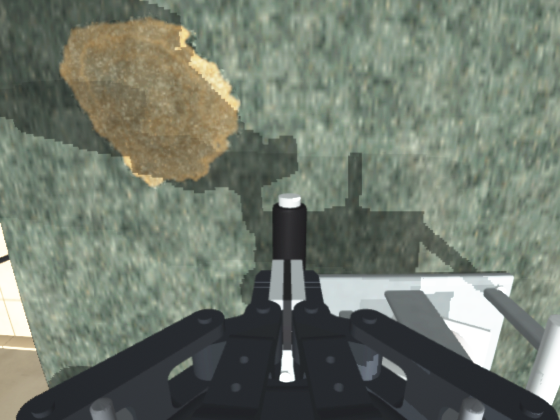

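The lever is down on its stop: bar top at z 0.105, x 0.540, with 44 N of reaction. The shut tips end 24-25 mm behind the reported TCP. Now lift off, turn and tilt.

>>> play_rows:
  rotation:
    - [0,0,0]
    - [0,0,0]
    - [0,0,0]
    - [0,0,0]
    - [0,0,0]
    - [0,0,0]
    - [0,0,7]
    - [0,0,7]
    - [0,0,7]
    - [0,0,7]
  translation:
    - [0,0,3]
    - [0,0,4]
    - [0,0,4]
    - [0,0,4]
    - [0,0,4]
    - [0,0,4]
    - [-1,0,0]
    - [-1,0,0]
    - [-1,0,0]
    - [-1,0,0]
  hand: [0,0,0,0,0,0,0,0,0,0]

```text
time: 6.1
position: [0.4998, -0.087, 0.3073]
orientation: [-180.0, -0.0, 118.3]
force: [0.7, 0.5, 0.6]
width: 0.0001
```

>>> play_rows:
  rotation:
    - [0,0,7]
    - [0,0,7]
    - [0,0,7]
    - [0,0,7]
    - [0,0,7]
    - [0,0,7]
    - [0,0,7]
    - [0,0,7]
    - [0,0,6]
    - [0,0,0]
  translation:
    - [0,0,0]
    - [0,0,0]
    - [0,-1,0]
    - [0,-1,0]
    - [0,-1,0]
    - [0,-1,0]
    - [0,-1,0]
    - [0,-1,0]
    - [0,0,0]
    - [0,0,0]
  hand: [6,6,6,6,6,6,6,6,6,6]

```text
time: 6.93
position: [0.5001, -0.1477, 0.3071]
orientation: [180.0, -0.1, -179.9]
force: [0.3, 0.1, -0.5]
width: 0.0598
```

>>> play_rows:
  rotation:
    - [0,-5,0]
    - [0,-5,0]
    - [0,-5,0]
    - [0,-5,0]
    - [0,-5,0]
    - [0,-5,0]
    - [0,-5,0]
    - [0,0,0]
  translation:
    - [0,-0.5,0]
    - [0,-0.5,0]
    - [0,-0.5,0]
    - [0,-0.5,0]
    - [0,-0.5,0]
    - [0,-0.5,0]
    - [0,-0.5,0]
    - [0,-0.8,0]
  hand: [6,6,6,6,6,6,6,6]

```text
time: 7.6
position: [0.4962, -0.1894, 0.3043]
orientation: [179.7, 34.9, 179.6]
force: [-0.5, 0.6, -0.3]
width: 0.0604
```

```bash
python3 - <<'E'
from h import *
o=get_obs();print(o)
s=snap('side','side6.png')
s=snap('wrist','wrist6.png');np.savez('/tmp/w6.npz',P=pts(s))
E
```

```text
{'time': 7.6, 'joints': array([ 15.27530059,  -7.44591498,   6.53465574, 126.8717826 ,
       -23.83967805,  29.80823028, 129.19855981]), 'dq': array([  0.77245638,   7.19179192,  11.52051484, -10.3367887 ,
        -3.94221486,  10.59770005,  13.35766727]), 'tau': array([ -0.05231399, -22.88903296,  -0.99114239, -30.23244381,
        -1.73565879,  -3.47654209,   0.83004367]), 'position': array([ 0.49623554, -0.18937088,  0.3043283 ]), 'orientation': array([179.69919699,  34.94257881, 179.55399231]), 'force': array([-0.48754465,  0.56230855, -0.32833833]), 'torque': array([0.00293977, 0.67848043, 0.01336925]), 'width': 0.06041323130146802}
```

View pics/side6.png

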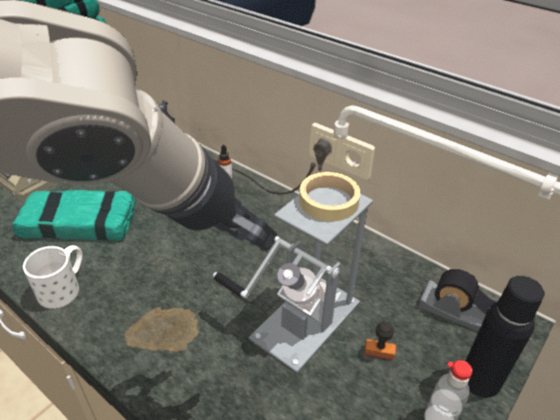

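View pics/wrist6.png

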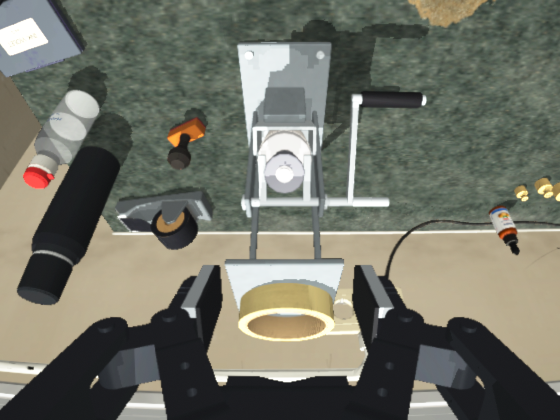

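The wrist view shows the cap end at (284,173) centred between the fork tines, and the bar at (392,100), still down. I'll measure the cap from here.

```bash
python3 - <<'E'
from h import *
P=np.load('/tmp/w6.npz')['P']
for u,v in [(284,173),(270,173),(299,173),(284,160),(284,186),(392,100),(415,100)]: print(u,v,np.round(P[v,u],4))
for u,v in [(208,285),(205,300),(365,285),(375,300),(215,320)]: print('finger',u,v,np.round(P[v,u],4))
a=cv2.imread('pics/wrist6.png')
img=a[130:215,240:330];cv2.imwrite('pics/w6c.png',cv2.resize(img,None,fx=6,fy=6,interpolation=2))
E
```

```text
284 173 [ 0.5607 -0.1938  0.1833]
270 173 [ 0.5634 -0.2066  0.1806]
299 173 [ 0.5647 -0.1801  0.1796]
284 160 [ 0.5528 -0.1937  0.1748]
284 186 [ 0.5739 -0.1939  0.1871]
392 100 [ 0.5372 -0.0852  0.1046]
415 100 [ 0.5357 -0.0625  0.1064]
finger 208 285 [ 0.4601 -0.2213  0.3415]
finger 205 300 [ 0.4579 -0.221   0.3486]
finger 365 285 [ 0.4607 -0.1608  0.3416]
finger 375 300 [ 0.4539 -0.1596  0.3507]
finger 215 320 [ 0.48   -0.2214  0.3481]
```

View pics/w6c.png

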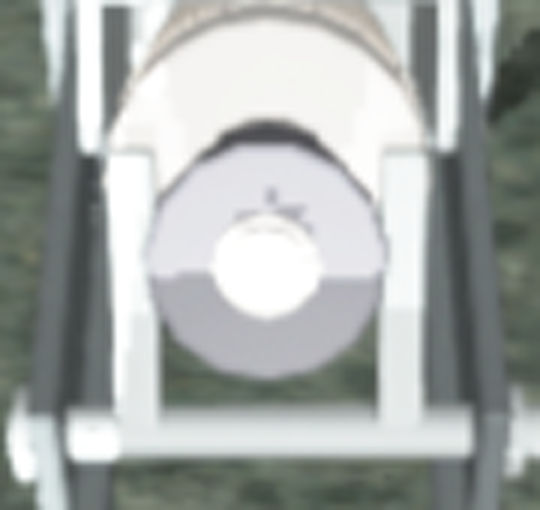

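>>> play_rows:
  rotation:
    - [0,0,0]
    - [0,0,0]
    - [0,0,0]
    - [0,0,0]
    - [0,0,0]
  translation:
    - [1.1,-0.1,-2.4]
    - [1.1,-0.1,-2.4]
    - [1.1,-0.1,-2.4]
    - [1.1,-0.1,-2.4]
    - [0,0,0]
  hand: [6,6,6,6,6]

```text
time: 8.12
position: [0.5448, -0.1916, 0.2072]
orientation: [179.7, 34.6, 179.9]
force: [-0.4, 0.2, -0.4]
width: 0.06
```

```bash
python3 - <<'E'
from h import *
o=get_obs();print(o['position'],o['orientation'],o['joints'])
s=snap('side','side7.png')
s=snap('wrist','wrist7.png');P=pts(s)
E
```

```text
[ 0.5448495  -0.19158816  0.20717594] [179.73971782  34.62375794 179.9272497 ] [ 13.28972023   5.46577909   7.26320166 129.11758052 -45.0268584
  17.49264887 150.36038163]
```

View pics/side7.png

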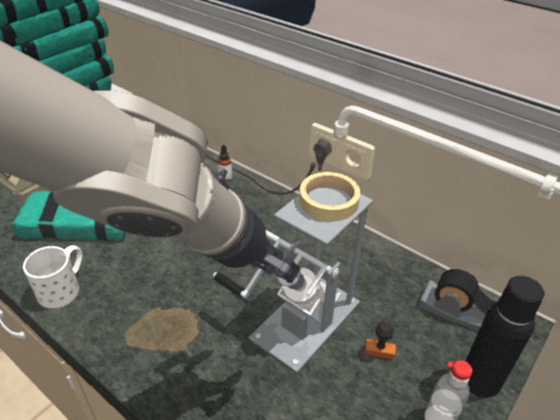

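View pics/wrist7.png

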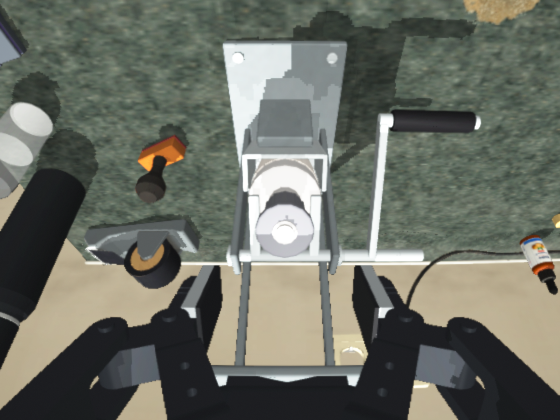

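The fingers are in line with the cap, which is at (285,232) in the wrist view. J6 (17.5°) and J7 (150°) are nearing their limits, so I ease the tilt to about 29° and check the joints.

>>> play_rows:
  rotation:
    - [0,2,0]
    - [0,2,0]
    - [0,2,0]
    - [0,0,0]
  translation:
    - [0,-0.2,0]
    - [0,0,0]
    - [0,0,0]
    - [0,0,0]
  hand: [6,6,6,6]

```text
time: 8.55
position: [0.5469, -0.1964, 0.2153]
orientation: [-179.9, 29.2, -179.9]
force: [1.0, 0.1, 1.1]
width: 0.0601
```

```bash
python3 - <<'E'
from h import *
o=get_obs();print(o['position'],o['orientation'],o['joints'])
E
```

```text
[ 0.54694844 -0.19642373  0.21530657] [-179.88030886   29.21311592 -179.94718869] [  7.84290011   5.83415531  12.05435798 124.63461527 -26.57964547
  24.08086127 131.49190306]
```

>>> play_rows:
  rotation:
    - [0,0,0]
    - [0,0,0]
    - [0,0,0]
    - [0,0,0]
    - [0,0,0]
  translation:
    - [0.7,0.05,-1.3]
    - [0.7,0.05,-1.3]
    - [0.7,0.05,-1.3]
    - [0.7,0.05,-1.3]
    - [0,0,0]
  hand: [6,6,6,6,6]

```text
time: 8.97
position: [0.5727, -0.1933, 0.1589]
orientation: [179.9, 29.0, 180.0]
force: [-0.3, -0.2, 0.4]
width: 0.0599
```

```bash
python3 - <<'E'
from h import *
o=get_obs();print(o['position'],o['orientation'],o['joints'],o['force'])
s=snap('wrist','wrist8.png');P=pts(s)
s=snap('side','side8.png')
E
```

```text
[ 0.57265334 -0.19325628  0.1589086 ] [179.93745881  28.96100631 179.98791886] [ 11.12190896  13.21365199   7.44225505 124.74319533 -36.38932719
  17.59851593 140.47837677] [-0.25553992 -0.17238991  0.40455364]
```

View pics/wrist8.png

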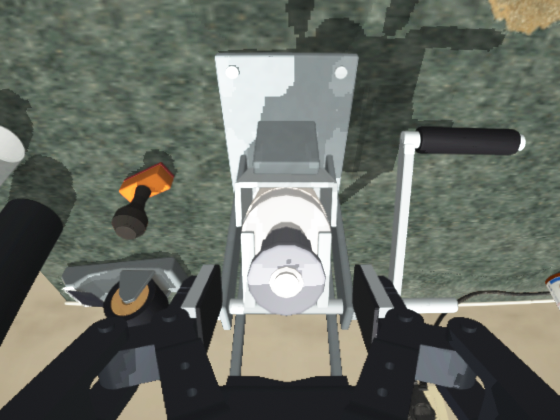

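View pics/side8.png

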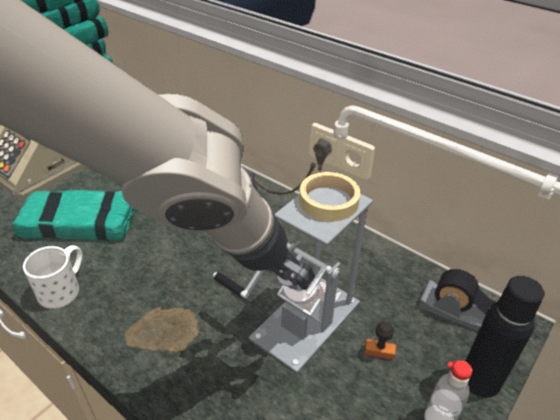

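>>> play_rows:
  rotation:
    - [0,1,0]
    - [0,1,0]
    - [0,1,0]
    - [0,0,0]
    - [0,0,0]
  translation:
    - [0.5,0,-0.9]
    - [0.5,0,-0.9]
    - [0.5,0,-0.9]
    - [0.6,-0.1,-0.9]
    - [0,0,0]
  hand: [6,6,6,6,6]

```text
time: 9.48
position: [0.5946, -0.1942, 0.1218]
orientation: [180.0, 25.9, -179.9]
force: [-0.8, -0.7, 0.3]
width: 0.0604
```

```bash
python3 - <<'E'
from h import *
o=get_obs();print(o['position'],o['orientation'],o['joints'],o['force'])
s=snap('wrist','wrist9.png');P=pts(s)
for u,v in [(283,290),(283,330),(283,310),(205,275),(365,275)]: print(P[v,u])
s=snap('side','side9.png')
a=cv2.imread('pics/side9.png')[190:350,200:400];cv2.imwrite('pics/side9c.png',cv2.resize(a,None,fx=3.5,fy=3.5))
E
```

```text
[ 0.59461073 -0.1941707   0.12181612] [ 179.98867603   25.88610554 -179.90592614] [  9.24316069  19.00717312   8.45908652 121.64962306 -35.08289305
  17.54564435 138.33015986] [-0.76146801 -0.69591038  0.27294307]
[ 0.55039261 -0.1953755   0.17368966]
[ 0.56112684 -0.19538489  0.18260688]
[ 0.55801559 -0.19540878  0.17674728]
[ 0.5671253  -0.22763474  0.15536479]
[ 0.56671647 -0.16217569  0.15560581]
```

View pics/wrist9.png

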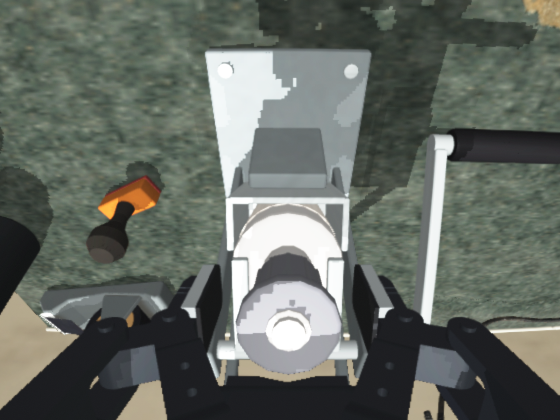

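View pics/side9c.png

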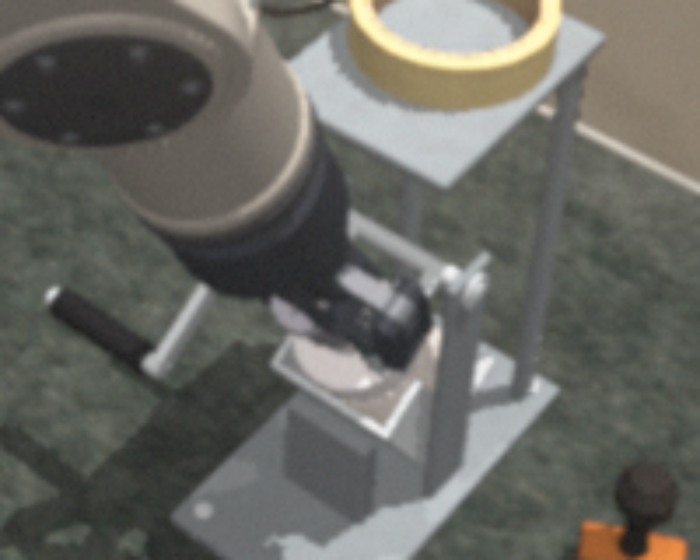

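Fingers straddle the cap evenly: y -0.228 and -0.162 against the cap axis at -0.195. Close.

>>> play_rows:
  rotation:
    - [0,0,0]
    - [0,0,0]
    - [0,0,0]
    - [0,0,0]
    - [0,0,0]
    - [0,0,0]
  translation:
    - [0,0,0]
    - [0,0,0]
    - [0,0,0]
    - [0,0,0]
    - [0,0,0]
    - [0,0,0]
  hand: [1,1,1,1,1,1]

```text
time: 10.08
position: [0.5936, -0.195, 0.1242]
orientation: [180.0, 26.0, 180.0]
force: [-4.0, 1.2, 6.1]
width: 0.0356
```

```bash
python3 - <<'E'
from h import *
o=get_obs();print(o['position'],o['orientation'],o['joints'],o['force'],o['width'])
s=snap('wrist','wrist10.png')
E
```

```text
[ 0.59360423 -0.19497063  0.12422704] [179.98751174  26.02183662 179.99238236] [  9.28561759  18.69699786   8.53609204 121.74808606 -35.01393761
  17.6311801  138.26104269] [-3.98848029  1.18012552  6.12451783] 0.03563982617526121
```

View pics/wrist10.png

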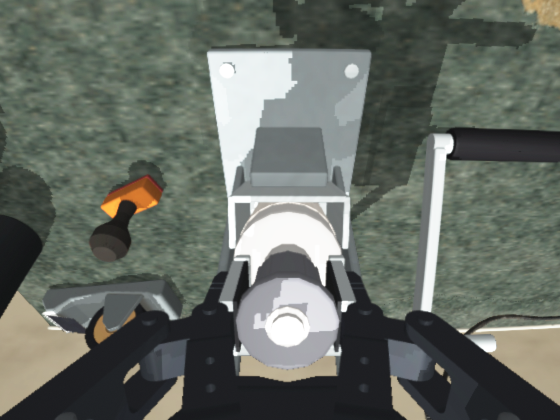

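>>> play_rows:
  rotation:
    - [0,0,0]
    - [0,0,0]
    - [0,0,0]
    - [0,0,0]
  translation:
    - [0,0,0]
    - [0,0,0]
    - [0,0,0]
    - [0,0,0]
  hand: [1,1,1,1]

```text
time: 10.47
position: [0.5936, -0.195, 0.1243]
orientation: [180.0, 26.0, 180.0]
force: [-4.7, 1.8, 6.0]
width: 0.0357
```

>>> play_rows:
  rotation:
    - [0,0,0]
    - [0,0,0]
    - [0,0,0]
  translation:
    - [-0.13,0,0.21]
    - [-0.13,0,0.21]
    - [0,0,0]
  hand: [1,1,1]

```text
time: 10.72
position: [0.5911, -0.1948, 0.1278]
orientation: [-180.0, 26.0, -180.0]
force: [4.1, 0.5, -5.8]
width: 0.0353
```

>>> play_rows:
  rotation:
    - [0,0,0]
    - [0,0,0]
  translation:
    - [-0.16,0,0.25]
    - [0,0,0]
  hand: [1,1]

```text
time: 10.88
position: [0.5896, -0.1947, 0.1303]
orientation: [-180.0, 26.0, -180.0]
force: [4.2, 0.6, -4.0]
width: 0.0355
```

>>> play_rows:
  rotation:
    - [0,0,0]
    - [0,0,0]
  translation:
    - [-0.16,0,0.25]
    - [0,0,0]
  hand: [1,1]

```text
time: 11.05
position: [0.588, -0.1948, 0.133]
orientation: [180.0, 26.0, -180.0]
force: [2.2, 0.9, -2.8]
width: 0.0353
```

```bash
python3 - <<'E'
from h import *
o=get_obs();print(o['position'],o['joints'],o['force'],o['width'])
s=snap('wrist','wrist11.png');P=pts(s);print(P[325,287],P[360,287],P[300,287])
E
```

```text
[ 0.58796296 -0.19476975  0.13301511] [  8.47002993  17.44582035   9.62959305 122.08562075 -33.95372443
  18.59181798 137.30841427] [ 2.20273999  0.89351888 -2.77097558] 0.03532126968189933
[ 0.55448509 -0.19459084  0.1918243 ] [ 0.5706993  -0.19459952  0.19727106] [ 0.54959221 -0.19458991  0.18494838]
```

View pics/wrist11.png

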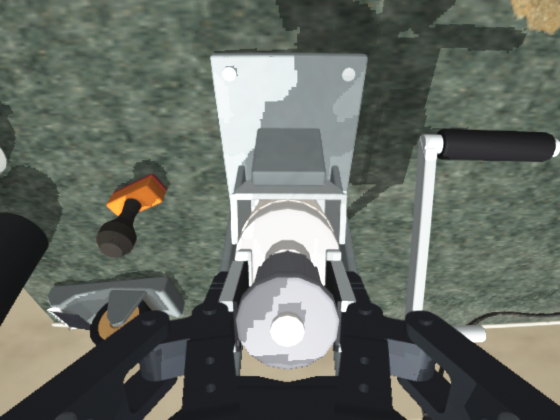

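The cap follows: its nub has moved about 11 mm along the axis and the force is falling as it nears the snap. Continue.

>>> play_rows:
  rotation:
    - [0,0,0]
    - [0,0,0]
  translation:
    - [-0.16,0,0.25]
    - [0,0,0]
  hand: [1,1]

```text
time: 11.27
position: [0.5862, -0.1952, 0.1362]
orientation: [180.0, 26.0, 180.0]
force: [-3.1, 2.3, 3.8]
width: 0.0352
```

>>> play_rows:
  rotation:
    - [0,0,0]
    - [0,0,0]
  translation:
    - [-0.13,0,0.21]
    - [0,0,0]
  hand: [1,1]

```text
time: 11.43
position: [0.5847, -0.1952, 0.1385]
orientation: [180.0, 26.0, 180.0]
force: [-5.1, 1.7, 7.5]
width: 0.0356
```

```bash
python3 - <<'E'
from h import *
o=get_obs();print(o['position'],o['force'],o['width'])
s=snap('wrist','wrist12.png');P=pts(s)
for u,v in [(287,320),(287,330),(480,140),(530,140)]: print(P[v,u])
E
```

```text
[ 0.58471564 -0.1952069   0.13846769] [-5.10511699  1.66324647  7.50378632] 0.035602354867434315
[ 0.5484493  -0.19502987  0.19687528]
[ 0.55220041 -0.19503492  0.19860219]
[ 0.53435031 -0.0940707   0.10365885]
[ 0.53444883 -0.06463451  0.10216532]
```

View pics/wrist12.png

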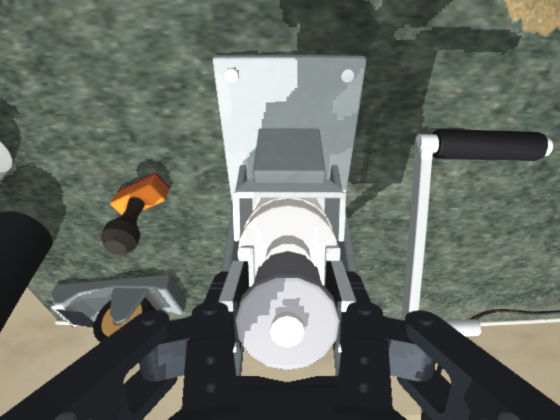

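The force has reversed, so the cap is now pushing the tool outward (past the middle, about 17 mm out). One small follow-up, then open.

>>> play_rows:
  rotation:
    - [0,0,0]
    - [0,0,0]
    - [0,0,0]
  translation:
    - [-0.1,0,0.15]
    - [0,0,0]
    - [0,0,0]
  hand: [1,1,1]

```text
time: 11.73
position: [0.584, -0.1952, 0.1396]
orientation: [-180.0, 26.0, 180.0]
force: [-3.7, 0.8, 5.3]
width: 0.0356
```

>>> play_rows:
  rotation:
    - [0,0,0]
    - [0,0,0]
    - [0,0,0]
    - [0,0,0]
    - [0,0,0]
  translation:
    - [0,0,0]
    - [0,0,0]
    - [0,0,0]
    - [0,0,0]
    - [0,0,0]
  hand: [6,6,6,6,6]

```text
time: 12.15
position: [0.584, -0.195, 0.139]
orientation: [180.0, 26.0, 180.0]
force: [1.1, 0.4, 0.6]
width: 0.06
```

```bash
python3 - <<'E'
from h import *
o=get_obs();print(o['position'],o['force'],o['width'],o['joints'])
s=snap('wrist','wrist13.png');P=pts(s)
for u,v in [(287,325),(287,330),(287,335),(480,140),(530,140)]: print(P[v,u])
E
```

```text
[ 0.58400393 -0.19501589  0.13896338] [1.07054432 0.35634154 0.55768533] 0.06000007367613652 [  7.98522506  16.59331824  10.33319615 122.30456681 -33.22466353
  19.23658428 136.65968463]
[ 0.54917595 -0.19482971  0.19846605]
[ 0.5513787  -0.19483188  0.19916347]
[ 0.55195553 -0.19483201  0.20071508]
[ 0.53441997 -0.09292049  0.10268675]
[ 0.53363368 -0.0644587   0.10264885]
```

View pics/wrist13.png

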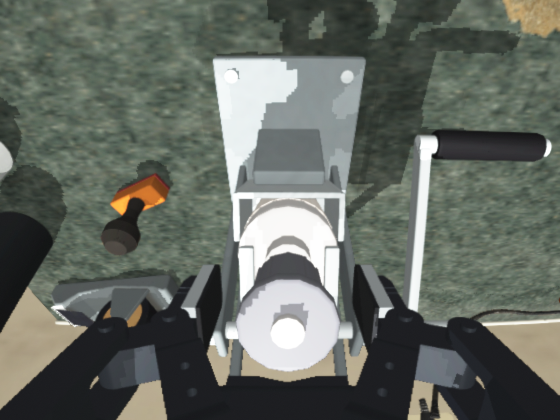

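The cap nub is now at (0.5515, -0.195, 0.1995), 18-19 mm out along the axis, and the bar is still down. Retract, un-tilt and turn back.

>>> play_rows:
  rotation:
    - [0,0,0]
    - [0,0,0]
    - [0,0,0]
    - [0,0,0]
    - [0,0,0]
    - [0,6,0]
    - [0,7,0]
    - [0,7,0]
    - [0,6,0]
    - [0,0,0]
  translation:
    - [-1,0,1.9]
    - [-1.8,0,3]
    - [-1.8,0,3.3]
    - [-1.8,0,3.3]
    - [-1.8,0,3.3]
    - [0,1,0]
    - [0,1,0]
    - [0,1,0]
    - [0,1,0]
    - [0,1,0]
  hand: [6,6,6,6,6,6,6,6,6,6]

```text
time: 13.03
position: [0.5054, -0.143, 0.2868]
orientation: [-180.0, -0.2, -179.8]
force: [1.6, 0.3, 0.7]
width: 0.0598
```

>>> play_rows:
  rotation:
    - [0,0,-7]
    - [0,0,-7]
    - [0,0,-7]
    - [0,0,-7]
    - [0,0,-7]
    - [0,0,-7]
    - [0,0,-7]
    - [0,0,-7]
    - [0,0,-7]
    - [0,0,-7]
  translation:
    - [0,1,0]
    - [0,1,0]
    - [0,1,0]
    - [0,1,0]
    - [0,1,0]
    - [0,0.5,0]
    - [0.5,0.3,0]
    - [0.5,0,0]
    - [0.5,0,0]
    - [0.5,0,0]
  hand: [6,6,6,6,6,6,6,6,6,6]

```text
time: 13.87
position: [0.5218, -0.087, 0.2869]
orientation: [179.9, -0.0, 109.6]
force: [0.3, -0.3, 0.7]
width: 0.06
```

>>> play_rows:
  rotation:
    - [0,0,-7]
    - [0,0,-7]
    - [0,0,-6]
    - [0,0,0]
    - [0,0,0]
  translation:
    - [0.5,0,0]
    - [0.5,0,0]
    - [0.5,0,0]
    - [0,0,0]
    - [0,0,0]
  hand: [6,6,6,6,6]

```text
time: 14.28
position: [0.5366, -0.087, 0.2868]
orientation: [180.0, -0.0, 90.2]
force: [-0.3, -0.8, 0.5]
width: 0.0598
```

```bash
python3 - <<'E'
from h import *
o=get_obs();print(o['position'],o['orientation'],o['force'],o['width'],o['joints'])
s=snap('wrist','wrist14.png');P=pts(s);np.savez('/tmp/w14.npz',P=P)
s=snap('side','side14.png');P=pts(s)
print(bar(s,(270,310,205,250),(.06,.2)))
E
```

```text
[ 0.53661657 -0.08697856  0.28684139] [ 1.79993414e+02 -8.88595112e-03  9.01730990e+01] [-0.32731632 -0.84560234  0.51825218] 0.059767221413216075 [-15.11537791  10.98628483  20.81064792 102.71575795  -4.22692815
  67.04926849   7.16923254]
(249, array([ 0.53904028, -0.08760447,  0.09578867]), np.float64(0.11191918997147139), np.float64(1.2032949364530827))
```

View pics/wrist14.png

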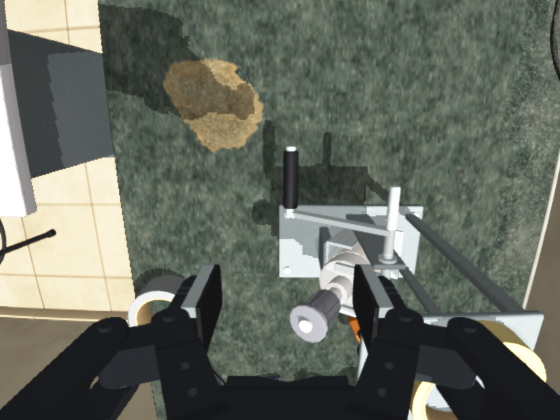

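View pics/side14.png

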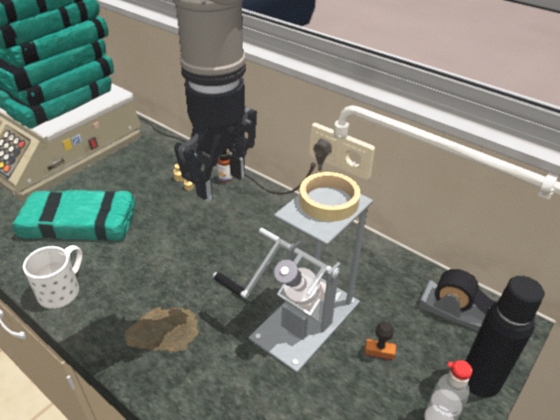

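Lever measured at 1.20 rad. Now lower the open jaws over the bar at (0.5395, -0.087, 0.096), allowing for the TCP offset.

>>> play_rows:
  rotation:
    - [0,0,0]
    - [0,0,0]
    - [0,0,0]
    - [0,0,0]
    - [0,0,0]
    - [0,0,0]
    - [0,0,0]
    - [0,0,0]
  translation:
    - [0.3,0,-3.8]
    - [0,0,-3.8]
    - [0,0,-3.8]
    - [0,0,-3.8]
    - [0,0,-3.8]
    - [0,0,-3]
    - [0,0,-2]
    - [0,0,0]
  hand: [6,6,6,6,6,6,6,6]

```text
time: 15.05
position: [0.5364, -0.0866, 0.0432]
orientation: [-179.6, -0.0, 90.1]
force: [-0.3, -0.7, 0.2]
width: 0.0599
```

>>> play_rows:
  rotation:
    - [0,0,0]
    - [0,0,0]
    - [0,0,0]
    - [0,0,0]
    - [0,0,0]
    - [0,0,0]
    - [0,0,0]
    - [0,0,0]
  translation:
    - [0,0,0]
    - [0,0,0]
    - [0,0,0]
    - [0,0,0]
    - [0,0,0]
    - [0,0,0]
    - [0,0,0]
    - [0,0,0]
  hand: [0.5,0.5,0.5,0.5,0.5,0.5,0.5,0.5]

```text
time: 15.72
position: [0.5405, -0.0871, 0.049]
orientation: [179.9, -0.0, 90.0]
force: [-3.5, -0.2, 8.6]
width: 0.0139
```

```bash
python3 - <<'E'
from h import *
o=get_obs();print(o['position'],o['orientation'],o['force'],o['width'],o['joints'])
s=snap('wrist','wrist15.png');P=pts(s)
for v in range(200,270,8): print(v,P[v,287])
E
```

```text
[ 0.54048905 -0.08710643  0.04898356] [ 1.79903015e+02 -2.43089590e-02  8.99971144e+01] [-3.50063201 -0.2477655   8.56139678] 0.013948970777509779 [-10.31600598  28.1762515   16.49426211 114.99118225 -12.51681808
  38.39618464  14.16710459]
200 [ 0.54062842 -0.06871406  0.00239504]
208 [ 0.54062188 -0.07421562  0.0021273 ]
216 [ 0.54041439 -0.04925605  0.09652371]
224 [ 0.54039665 -0.0500917   0.10306573]
232 [ 0.5403927  -0.05307469  0.10309084]
240 [ 0.54038203 -0.05477492  0.10641628]
248 [ 0.54038001 -0.0581802   0.10546607]
256 [ 0.54037582 -0.06120665  0.10556741]
264 [ 0.54037077 -0.06407406  0.10609135]
```

View pics/wrist15.png

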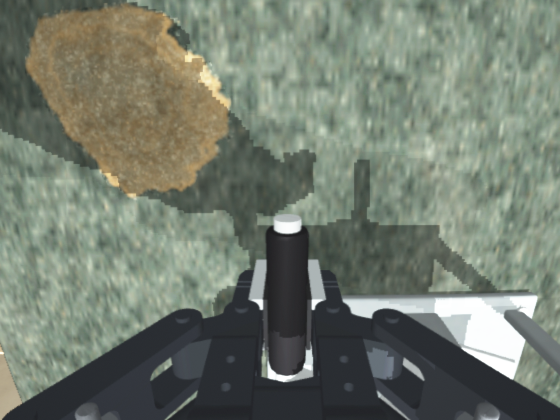

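The bar is pinched: width 14 mm, bar between the pads at (287,290). Carry it up along the arc.

>>> play_rows:
  rotation:
    - [0,0,0]
    - [0,0,0]
    - [0,0,0]
    - [0,0,0]
    - [0,0,0]
  translation:
    - [-0.66,0,1.2]
    - [-0.49,0,1.25]
    - [-0.34,0,1.3]
    - [-0.17,0,1.33]
    - [0,0,1.35]
  hand: [0.5,0.5,0.5,0.5,0.5]

```text
time: 16.18
position: [0.5236, -0.0871, 0.1122]
orientation: [179.9, 0.0, 90.0]
force: [4.2, 0.7, -10.4]
width: 0.0145
```

>>> play_rows:
  rotation:
    - [0,0,0]
    - [0,0,0]
    - [0,0,0]
    - [0,0,0]
    - [0,0,0]
    - [0,0,0]
    - [0,0,0]
  translation:
    - [0.15,0,1.33]
    - [0.31,0,1.3]
    - [0.47,0,1.25]
    - [0.6,0,1.2]
    - [0.6,0,0.9]
    - [0.2,0,0.3]
    - [0,0,0]
  hand: [0.5,0.5,0.5,0.5,0.5,0.5,0.5]

```text
time: 16.77
position: [0.5395, -0.087, 0.1731]
orientation: [-179.2, -0.1, 90.0]
force: [-17.3, 1.1, 5.5]
width: 0.0141
```

```bash
python3 - <<'E'
from h import *
o=get_obs();print(o['position'],o['force'],o['width'])
s=snap('side','side16.png');P=pts(s)
a=cv2.imread('pics/side16.png')[150:390,150:430];cv2.imwrite('pics/side16c.png',cv2.resize(a,None,fx=2.3,fy=2.3))
s=snap('wrist','wrist16.png');P=pts(s)
for v in range(216,300,8): print(v,P[v,287])
E
```

```text
[ 0.5394874  -0.08702     0.17307553] [-17.31808662   1.09692828   5.53906933] 0.014077035964239273
216 [ 0.54015167 -0.04948174  0.219825  ]
224 [ 0.54013066 -0.0529816   0.21878653]
232 [ 0.54018318 -0.0546037   0.22304253]
240 [ 0.54016103 -0.05819919  0.2219321 ]
248 [ 0.5401526  -0.06148073  0.2218146 ]
256 [ 0.54014897 -0.06466262  0.22204656]
264 [ 0.54013275 -0.06831549  0.22139458]
272 [ 0.54012594 -0.07171684  0.22141826]
280 [ 0.5401304  -0.07474451  0.22223944]
288 [ 0.54012534 -0.07816599  0.2223981 ]
296 [ 0.54011067 -0.08204076  0.22189827]
```

View pics/side16c.png

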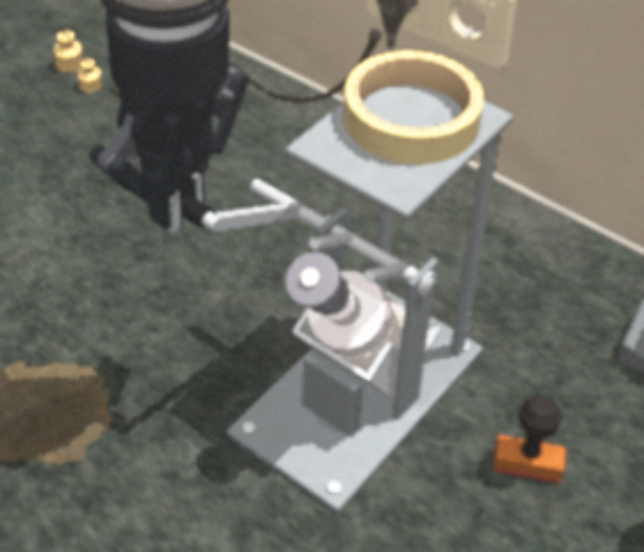

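The bar is nearly up: top at z 0.222, so the lever is at about 0.08 rad. The remaining force is mostly radial (-x), so I ease x and lift to the stop.

>>> play_rows:
  rotation:
    - [0,0,0]
    - [0,0,0]
    - [0,0,0]
    - [0,0,0]
  translation:
    - [-0.2,0,0.5]
    - [0,0,0.5]
    - [0,0,0.3]
    - [0,0,0]
  hand: [0.5,0.5,0.5,0.5]

```text
time: 17.2
position: [0.5453, -0.0874, 0.1833]
orientation: [179.9, 0.2, 90.0]
force: [19.8, -5.1, -45.1]
width: 0.0137
```

```bash
python3 - <<'E'
from h import *
o=get_obs();print(o['position'],o['force'],o['width'])
s=snap('wrist','wrist17.png');P=pts(s)
print(np.nanmedian(P[240:300,287],0))
for u in range(265,312,4): print(u,P[260,u])
E
```

```text
[ 0.54532833 -0.08735166  0.18333322] [ 19.76581416  -5.11638587 -45.07410976] 0.013725760385108783
[ 0.54520109 -0.07149222  0.230158  ]
265 [ 0.5354936  -0.075741    0.21262693]
269 [ 0.53793086 -0.0700901   0.22450341]
273 [ 0.53963662 -0.06913438  0.22651371]
277 [ 0.54129729 -0.06806469  0.22876443]
281 [ 0.54286895 -0.06784763  0.22922431]
285 [ 0.54443001 -0.06747475  0.23001254]
289 [ 0.54597718 -0.06745308  0.23006369]
293 [ 0.54752452 -0.06746157  0.23005242]
297 [ 0.54909676 -0.06780512  0.22933818]
301 [ 0.5506283  -0.06755343  0.22987549]
305 [ 0.55238769 -0.06920003  0.22642606]
309 [ 0.5550901  -0.0763758   0.21136443]
```

The lever is on its upper stop: bar top at z 0.230, x 0.5465, with 45 N against the stop. Relax slightly, open and withdraw.

>>> play_rows:
  rotation:
    - [0,0,0]
    - [0,0,0]
    - [0,0,0]
    - [0,0,0]
    - [0,0,0]
    - [0,0,0]
  translation:
    - [0,0,-0.4]
    - [0,0,0]
    - [0,0,0]
    - [0,0,0]
    - [0,0,0]
    - [0,0,0]
  hand: [0.5,0.5,5,5,5,5]

```text
time: 17.75
position: [0.5453, -0.087, 0.1844]
orientation: [179.9, -0.0, 90.0]
force: [0.1, 0.2, -0.4]
width: 0.0498
```

>>> play_rows:
  rotation:
    - [0,0,0]
    - [0,0,0]
    - [0,0,0]
    - [0,0,0]
    - [0,0,0]
    - [0,0,0]
    - [0,0,0]
  translation:
    - [0,0,1.5]
    - [0,0,2.5]
    - [0,0,3]
    - [0,0,3]
    - [-1,1,2]
    - [-1,1,1]
    - [0,0,0]
  hand: [5,5,5,5,5,5,5]

```text
time: 18.33
position: [0.5251, -0.0654, 0.3167]
orientation: [179.7, -0.1, 90.1]
force: [1.3, 0.5, -0.7]
width: 0.0502
```

```bash
python3 - <<'E'
from h import *
o=get_obs();print(o['time'],o['position'],o['force'],o['width'])
s=snap('side','side18.png');P=pts(s);rgb=s['pixels'];hsv=cv2.cvtColor(rgb,cv2.COLOR_RGB2HSV)
print(bar(s,(205,260,205,260),(.17,.26)))
m=(hsv[...,1]>70)&(hsv[...,0]>15)&(hsv[...,0]<30)&(P[...,2]>0.275);m[:150]=0;m[:,:280]=0;m[240:]=0;m[:,380:]=0
t=P[m];t=t[t[:,2]>.282];print('tape',cv2.minEnclosingCircle((t[:,:2]*1000).astype(np.float32)))
a=cv2.imread('pics/side18.png')[150:390,150:430];cv2.imwrite('pics/side18c.png',cv2.resize(a,None,fx=2.3,fy=2.3))
s=snap('wrist','wrist18.png')
E
```

```text
18.3333 [ 0.52514747 -0.06537284  0.31672918] [ 1.32948467  0.50591976 -0.7010417 ] 0.050249072419020956
(263, array([ 0.54416771, -0.0870601 ,  0.21976278]), np.float64(0.11020768865018024), np.float64(0.017988980512808728))
tape ((665.1193237304688, -194.63389587402344), 48.070743560791016)
```

View pics/side18c.png

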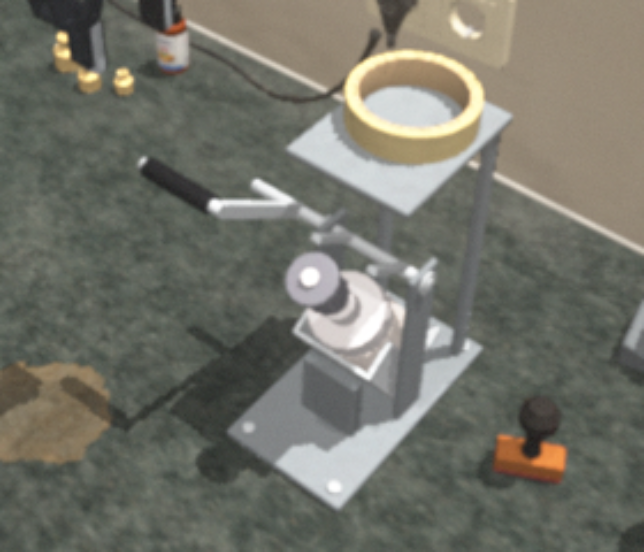

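View pics/wrist18.png

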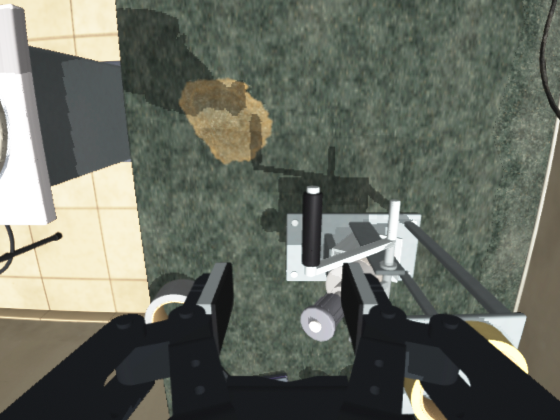

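Lever at about 0.02 rad, tape unmoved, cap out with the neck visible in the crop at (345,305). One last check of the cap and bottle position before handing in.

```bash
python3 - <<'E'
from h import *
a=np.load('/tmp/side0.npz');s=snapshot('side');P=pts(s)
print('cap nub before',np.nanmedian(a['P'][272:277,288:293].reshape(-1,3),0),'now',np.nanmedian(P[268:273,283:288].reshape(-1,3),0))
d=np.abs(a['rgb'][295:345,280:325].astype(int)-s['pixels'][295:345,280:325]).mean();print('body patch diff',d)
print('stamp',np.nanmedian(a['P'][348:352,375:385].reshape(-1,3),0),np.nanmedian(P[348:352,375:385].reshape(-1,3),0))
o=get_obs();print(o['dq'].max(),o['force']); print(close_job())
E
```

```text
cap nub before [ 0.56284912 -0.19954762  0.18176146] now [ 0.55199546 -0.19702673  0.19840501]
body patch diff 2.5145185185185186
stamp [ 0.64214445 -0.34023949  0.0188329 ] [ 0.64151472 -0.34047061  0.01880636]
1.1538927457620038 [ 0.29480837  0.01177791 -0.69632838]
the job is handed in; nothing more can be done
None
```

I pushed the lever down onto its stop, pulled the cap open along the bottle, then pinched the bar and carried the lever back up. I let go, backed off and handed the job in after about 18 s. No verdict was reported.

**Last checks**
- **Lever:** about 0.02 rad, so it is up on its stop. It measured 1.20 rad after the cap was opened.
- **Cap:** its end has moved about 19–20 mm along the bottle's axis, against 18 mm of travel. It snapped over by itself: the force reversed.
- **Bottle:** the area around it looks the same as before, and I saw no sign of movement. I did not measure the foot position directly.
- **Tape roll and stamp:** both moved less than 1 mm, which is within noise.
- **Gripper:** well clear of everything, about 0 N.

**What went wrong or disagreed**
- **TCP offset:** the shut fingertips end about 25 mm short of the reported TCP, in both the side and wrist views.
- **Lever, first tries:** because of that offset, my first pinch missed and my first push slipped off the bar at about 0.8 rad. I fixed it by re-measuring and allowing for the offset.
- **Force at the stops:** about 46 N (down) and 49 N (up), applied through the fingers.

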